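Put three swapped circuit boards back into their own cases

ROBOT

A 6-joint arm with a two-finger parallel gripper is mounted at the origin on the work surface. World frame = base frame: x ahead of the robot, y to its left, z up, the work surface at z = 0. Lengths are in m, angles in rad, forces in N, time in s.
With the tool pointing down it reaches from about 0.425 to 1.125 m from the base axis. Payload 14.9 kg.
Tool frame: the origin (TCP) lies on the centre line of the jaws, within the pads' length; the fingertips stand 14 mm ahead of it and the grasp point (between the pads) lies 5 mm behind it; z points along the fingers, y is the line along which they close (so a half turn about z gives the same grasp; the last joint's range is limited). The gripper opens to 91 mm and grips with 3 to 60 N. Pads are 32 mm wide; open, the fingers measure 118 mm over their backs; the gripper's body (76 mm by 178 mm) begins 60 mm behind the grasp point.
Start: joints at [1.085, 0.379, 1.734, -0, 1.028, -0.033], TCP at [0.306, 0.629, 0.228] pointing down, gripper open.
Joint ranges: [-2.77, 2.77], [-0.74, 2.19], [0, 2.66], [-1.06, 4.2], [0.31, 2.87], [-3.08, 3.08]. Speed limits (rad/s): [1.89, 1.89, 2.39, 3.14, 3.14, 3.14].

INTERFACE

Orientations are given as a 3x3 rotation matrix whose columns are the frame's x, y, z axes.
In Python, from station import sensors, vision, order gives the robot as it stands. The module is installed in compiled form; this text tells all that it offers.
- The arm moves only by the tool drive_tool, never from a script. Its argument "rows" is a list that holds one entry, the list of rows, each a list of 7 numbers: the opening, from 0 (shut) to 1 (fully open), then the shift along the tool's x, y, z in cm, then the turn, a rotation vector about the tool's x, y, z in degrees. In form: [[[claw, tx, ty, tz, rx, ry, rz], ...]]. A call has 1 to 10 rows; each row shifts and turns the commanded pose from where the row before left it, along the tool's axes as they then stand; what a row does not reach is not made up. A row lasts 1/8 s, in which the tool goes at most 62.5 mm and 10.7 degrees, less where a joint would pass 70% of its speed; a pose out of reach is approached as far as the arm can. A call is refused whole if a number of a shift passes 6.25 or a number of a turn 10.7, either way. A call with a gripper value outside its range is refused whole. The fingers move at their own pace and stop on an object; "newtons" is the grip in N (left out, the last holds). Time passes only in rows, so rows that do not move let the fingers close. It gives the time, the measured TCP pose, the force, the opening and the grip force at its end, in the units of the state.
- sensors.read_state(): the state, without advancing time (a new reading comes with each control period).
- vision.capture(name): name is "side" or "top"; returns a dict with "color" (420x560x3 uint8, red, green, blue), "fx", "fy", "cx", "cy" (pixels), "k1" (the pictures are not rectified: a ray, as slopes to the right and down, at radius r is drawn at 1 + k1 r^2 times it, then the intrinsics apply), "view" (4x4, takes a point from world to camera coordinates). Camera axes: x right, y down, z forward; pixel columns grow to the right and rows downward; lengths in m; the calibration is good to about 2 mm. A picture is of the moment at which its call begins. There is no depth.
- order.hand_in(): hands the job in; it is judged then, once.
The state is a dict: "clock": time; "joint_positions": joint angles; "dq": joint speeds; "joint_torque": joint torques, N m; "position": TCP position; "ee_rot": TCP orientation; "wrist_force": force on the tool from outside, world axes, zero at the start; "ft_torque": the same for the moment, N m; "finger_gap": finger opening in m; "grip_force": force on a finger pad.
Only numpy, scipy, OpenCV 4.12 (cv2) and the standard library are available. Lean on these libraries where they do the work, as an engineer would, in place of code of your own. Each camera call takes 0.05 s, during which the arm holds its last target. There are 200 camera calls.

TASK

The three circuit boards have ended up in each other's cases: put the transformer board into the case with the mains inlet, the heat-sink board into the case with the fan, and the screened-can board into the case with the two coaxial sockets, using the empty rubber pad to park a board on the way. Each must lie flat on its four posts, square and centred, with its terminal strip towards the case's metal panel. Set every board down gently rather than dropping it, do not let boards touch one another, and leave the multimeter, screwdriver and bottle where they are.

Things in the scene. Friction and masses are not known exactly. Their poses are not given: they have to be found in the camera images.
- board_power: Loose green board 80 (x) x 90 (y) x 2 mm, 260 g. Mid-board, to grip across y: transformer: dark core 44 (x) x 18, 37 high, in a tan coil 30 (x) x 34 (y), z 6 to 31. White terminal strip on the +x edge (12 mm high), small parts up to 14 mm high at -x edge (x < -27); beside the grip (|y| > 19) only chips, 4 mm high. Heights from origin: centre of underside. Starts in fan case
- board_heatsink: Loose green board 80 (x) x 90 (y) x 2 mm, 170 g. Mid-board, to grip across y: finned aluminium heat sink 44 (x) x 36 (y), 36 high. White terminal strip on the +x edge (12 mm high), small parts up to 14 mm high at -x edge (x < -27); beside the grip (|y| > 19) only chips, 4 mm high. Heights from origin: centre of underside. Starts in coax case
- board_can: Loose green board 80 (x) x 90 (y) x 2 mm, 140 g. Mid-board, to grip across y: smooth tin screening can 46 (x) x 34 (y), 35 high, 3 small holes on top. White terminal strip on the +x edge (12 mm high), small parts up to 14 mm high at -x edge (x < -27); beside the grip (|y| > 19) only chips, 4 mm high. Heights from origin: centre of underside. Starts in mains case, back to front
- case_mains: Open grey half-case, fixed. Inside 110 (x) x 120 (y) mm, walls 16 high; metal panel 50 high on its +x side bears outside a black mains inlet (50 x 26, 14 out) and a round black fuse holder (21 out). Origin: bench level under the panel's inner face, mid-width; x out through panel. Four brass posts, tops at z 10, carry a board: its origin at x -55, y 0, z 10 mm here, its x axis along this x (15 mm room all round)
- case_fan: Open grey half-case, fixed. Inside 110 (x) x 120 (y) mm, walls 16 high; metal panel 50 high on its +x side bears outside a black square fan, 40 x 40, 23 out. Origin: bench level under the panel's inner face, mid-width; x out through panel. Four brass posts, tops at z 10, carry a board: its origin at x -55, y 0, z 10 mm here, its x axis along this x (15 mm room all round)
- case_coax: Open grey half-case, fixed. Inside 110 (x) x 120 (y) mm, walls 16 high; metal panel 50 high on its +x side bears outside two round bright coax sockets 52 apart, 23 out. Origin: bench level under the panel's inner face, mid-width; x out through panel. Four brass posts, tops at z 10, carry a board: its origin at x -55, y 0, z 10 mm here, its x axis along this x (15 mm room all round)
- rest_pad: free resting place: flat black ribbed rubber pad, 116 (x) x 126 (y) x 8 mm, fixed; empty at the start. Origin: at bench level in line with its far edge: the middle of its top is at x -55, y 0, z 8 mm in its frame; z up.
- multimeter: bystander: yellow hand-held multimeter lying face up, 150 (x) x 76 (y) x 43 mm, loose. Origin: centre of its underside.
- screwdriver: bystander: screwdriver lying on the bench, 190 mm long along its x, about 30 mm thick, loose.
- squeeze_bottle: bystander: standing whitish squeeze bottle with a thin red-tipped spout, 56 mm across, 172 mm high, loose. Origin: centre of its underside.
Not all that is in view belongs to the job. Leave any yellow look-alike of the board_power alone. What is shaped like the board_heatsink but red is not meant.

How it is judged:
At the end, for the whole second after the job is handed in: Each board rests released on the posts of its own case (transformer: inlet; heat sink: fan; can: coax), within 12 mm of its right place along and across the case and 4 mm in height, within 0.2 rad of square, terminal strip at the panel, level to 0.08 rad, at rest (x of board_power in the frame of case_mains between -0.067 and -0.043 m and y of board_power in the frame of case_mains between -0.012 and 0.012 m and z of board_power in the frame of case_mains between 0.006 and 0.014 m and x of case_mains in the frame of board_power above 0.03 m and angle between the x axis of board_power and the x axis of case_mains, either way round below 0.2 rad and angle between each of board_power, board_heatsink, board_can's own z axis and vertical below 0.08 rad and linear speed of each of board_power, board_heatsink, board_can below 0.02 m/s and contact force between each of board_power, board_heatsink, board_can and the fingers below 0.1 N and x of board_heatsink in the frame of case_fan between -0.067 and -0.043 m and y of board_heatsink in the frame of case_fan between -0.012 and 0.012 m and z of board_heatsink in the frame of case_fan between 0.006 and 0.014 m and x of case_fan in the frame of board_heatsink above 0.03 m and angle between the x axis of board_heatsink and the x axis of case_fan, either way round below 0.2 rad and x of board_can in the frame of case_coax between -0.067 and -0.043 m and y of board_can in the frame of case_coax between -0.012 and 0.012 m and z of board_can in the frame of case_coax between 0.006 and 0.014 m and x of case_coax in the frame of board_can above 0.03 m and angle between the x axis of board_can and the x axis of case_coax, either way round below 0.2 rad); the robot touches nothing.
It fails at once if a board was dropped (it fell faster than 0.5 m/s, about 13 mm, out of the grip) ((linear speed of board_power above 0.5 m/s and contact force between board_power and the fingers below 0.1 N) or (linear speed of board_heatsink above 0.5 m/s and contact force between board_heatsink and the fingers below 0.1 N) or (linear speed of board_can above 0.5 m/s and contact force between board_can and the fingers below 0.1 N)).
It fails at once if two boards touched (over 1 N) (contact force between board_power and board_heatsink above 1 N or contact force between any of board_power, board_heatsink and board_can above 1 N).
It fails at once if the multimeter, screwdriver or bottle was moved over 20 mm (distance of any of multimeter, screwdriver, squeeze_bottle from where it was at the start of the episode above 0.02 m).
It also fails if it takes over 102 s, if anything falls off the work surface, if the arm or the gripper's body presses on something with over 40 N, if the wrist force passes 120 N, or if a joint passes its speed limit or range.

## Working session

There is one attempt and no reset: what is moved stays moved. The work goes in short steps, Python scripts to look and compute and a tool call to move; the robot and the scene stay as the last step left them, time stands still between calls to the robot, and variables do not carry over. Pictures are saved under pics/ and viewed, at most 14 in all, crops included, and the job is handed in when it is done.

Besides the shell and the picture viewer there is one more tool, called after "Request:" by a JSON object that holds its "fn" and its "kwargs". drive_tool: Moves the arm, as the interface text tells. Its arguments: {"type":"object","properties":{"rows":{"type":"array","items":{"type":"array","items":{"type":"array","items":{"type":"number"}}}},"newtons":{"type":"number"}},"required":["rows"]}

```bash
mkdir -p pics
cat > h.py <<'E'
import numpy as np, cv2
from station import sensors, vision
def snap(n,f):
    c=vision.capture(n); cv2.imwrite(f'pics/{f}.png',c['color'][:,:,::-1]); np.savez(f'pics/{f}.npz',**{k:v for k,v in c.items()}); return c
def ray(c,u,v):
    xd,yd=(u-c['cx'])/c['fx'],(v-c['cy'])/c['fy']; rd=np.hypot(xd,yd); r=rd
    for _ in range(20): r=rd/(1+c['k1']*r*r)
    s=r/rd if rd>0 else 1
    V=np.array(c['view']); R=V[:3,:3]; return -R.T@V[:3,3], R.T@np.array([xd*s,yd*s,1])
def at(c,u,v,z):
    o,d=ray(c,u,v); return (o+d*(z-o[2])/d[2]).round(4)
def proj(c,p):
    V=np.array(c['view']); q=V[:3,:3]@np.array(p)+V[:3,3]; s=q[:2]/q[2]; s=s*(1+c['k1']*(s@s))
    return (s[0]*c['fx']+c['cx'],s[1]*c['fy']+c['cy'])
E
python3 -c "
from h import *
for n in('top','side'):
    c=snap(n,n+'0'); print(n,c['fx'],c['k1'],ray(c,280,210))
    im=cv2.imread(f'pics/{n}0.png'); cv2.imwrite(f'pics/{n}0b.png',cv2.resize(im,(800,600),interpolation=cv2.INTER_CUBIC))
s=sensors.read_state();print(s)
"
```

```text
top 425.6988868545496 -0.02388244263821977 (array([0.36741016, 0.01208985, 1.23227691]), array([ 0.16708204,  0.00719838, -0.98598526]))
side 441.2170956203512 -0.0836882119091417 (array([ 0.55258532, -0.69382195,  0.85217798]), array([ 0.01208412,  0.65673074, -0.75409871]))
{'clock': 0.1, 'joint_positions': array([ 1.08468966e+00,  3.79377647e-01,  1.73471816e+00,  1.63188889e-05,
        1.02849794e+00, -3.32932723e-02]), 'dq': array([-0.00044782, -0.00263805, -0.00111118,  0.00144799,  0.00134193,
        0.00109971]), 'joint_torque': array([-3.01512817e-03, -7.65029097e+01, -4.35293770e+01,  6.51985849e-02,
        3.98382847e-02,  2.72111430e-05]), 'position': array([0.30608603, 0.62915289, 0.22734088]), 'ee_rot': array([[-8.99216114e-01,  4.37504458e-01, -4.80057094e-04],
       [ 4.37504718e-01,  8.99215686e-01, -8.78596618e-04],
       [ 4.72849319e-05, -1.00007548e-03, -9.99999499e-01]]), 'wrist_force': array([ 0.62037637, -0.34525418,  0.08922123]), 'ft_torque': array([-0.01981323, -0.01441168,  0.02116191]), 'grip_force': 0.0, 'finger_gap': 0.09116199733865031}
```

View pics/top0b.png

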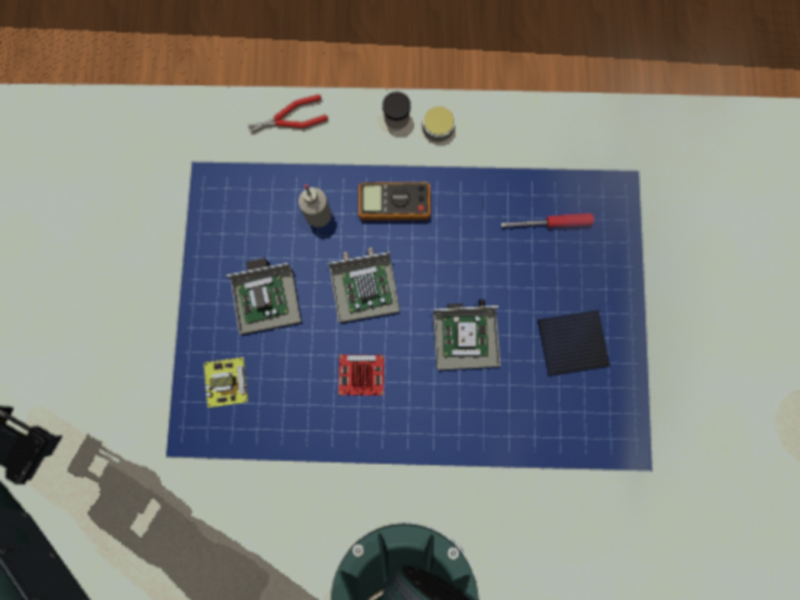

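View pics/side0b.png

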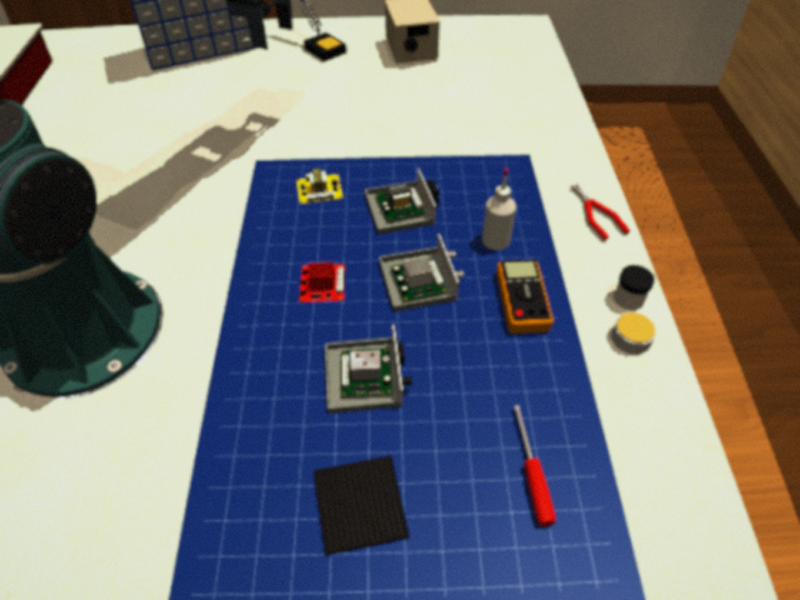

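```bash
python3 -c "
import cv2,numpy as np
im=cv2.imread('pics/top0.png')
a=cv2.resize(im[172:242,157:290],None,fx=6,fy=6,interpolation=cv2.INTER_CUBIC)
cv2.imwrite('pics/c1.png',a)
b=cv2.resize(im[205:270,297:430],None,fx=6,fy=6,interpolation=cv2.INTER_CUBIC)
cv2.imwrite('pics/c2.png',b)
"
```

```text
(no output)
```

View pics/c1.png

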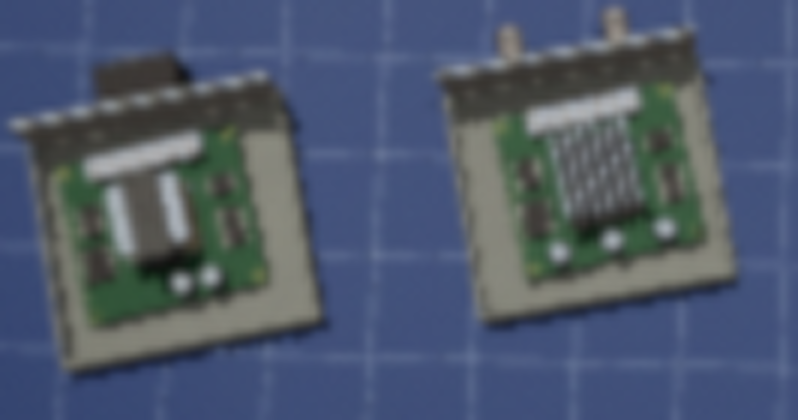

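View pics/c2.png

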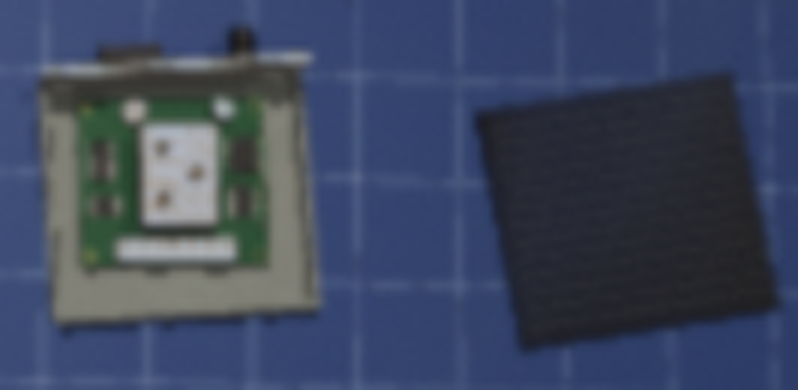

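```bash
cat > m.py <<'E'
from h import *
from scipy.optimize import least_squares
c=dict(np.load('pics/top0.npz'))
def px(p,o): return ((p[0]+.5)/6-.5+o[0],(p[1]+.5)/6-.5+o[1])
o1,o2=(157,172),(297,205)
cases={'fan':(o1,[(12,122),(268,75),(325,322),(68,372)]),'coax':(o1,[(440,73),(693,30),(737,280),(485,325)]),'mains':(o2,[(42,69),(312,57),(320,305),(57,325)])}
boards={'power':(o1,[(58,172),(238,130),(268,280),(95,325)]),'heat':(o1,[(498,118),(680,83),(708,240),(532,285)]),'can':(o2,[(80,98),(265,95),(268,265),(83,268)])}
pad=(o2,[(477,113),(732,73),(777,308),(523,350)])
def fit(n,o,pts,model):
    uv=np.array([px(p,o) for p in pts])
    def W(q): 
        C,S=np.cos(q[2]),np.sin(q[2]); return [(q[0]+C*m[0]-S*m[1],q[1]+S*m[0]+C*m[1],m[2]) for m in model]
    f=lambda q:(np.array([proj(c,w) for w in W(q)])-uv).ravel()
    g=at(c,*uv.mean(0),.012)
    r=least_squares(f,[g[0],g[1],0]); print(n,r.x.round(4),'res px',r.fun.round(1)); return r.x
for n,(o,p) in cases.items():
    q=fit(n,o,p,[(56.5e-3,.0625,.05),(56.5e-3,-.0625,.05),(-.0575,-.0625,.016),(-.0575,.0625,.016)])
for n,(o,p) in boards.items(): fit(n,o,p,[(.04,.045,.012),(.04,-.045,.012),(-.04,-.045,.012),(-.04,.045,.012)])
fit('pad',*pad,[(.058,.063,.008),(.058,-.063,.008),(-.058,-.063,.008),(-.058,.063,.008)])
E
python3 m.py
```

```text
fan [0.5678 0.2946 0.2221] res px [ 0.1  0.8  0.5  0.2 -0.4 -0.5 -0.1 -0.5]
coax [0.595  0.0941 0.1999] res px [-0.4  0.7  0.6  0.4  0.2 -0.6 -0.4 -0.6]
mains [ 0.4994 -0.1138  0.0851] res px [ 0.3  0.6 -0.3 -0.   0.   0.1 -0.  -0.6]
power [0.5693 0.3012 0.2742] res px [ 0.  -0.2 -0.1 -0.7  0.7  0.4 -0.6  0.5]
heat [0.5969 0.0878 0.2356] res px [ 0.   0.6 -0.3  0.1  0.7  0.2 -0.4 -0.9]
can [ 0.5053 -0.1118  0.0342] res px [-0.3  0.2  0.   0.4  0.5 -0.2 -0.2 -0.4]
pad [ 0.4972 -0.3296  0.1769] res px [-0.3 -0.3 -0.1 -0.1  0.7  0.3 -0.3  0.1]
```

```bash
cat > plan.py <<'E'
import sys
from h import *
# usage: plan.py x y z theta_deg_of_tool_y : rz first, then shift (cm) along the turned tool axes
x,y,z,phi=map(float,sys.argv[1:5]); s=sensors.read_state(); R=s['ee_rot']
cur=np.degrees(np.arctan2(R[1,1],R[0,1])); d=(phi-cur+180)%360-180
p=np.radians(phi); Rt=np.array([[np.sin(p),np.cos(p),0],[-np.cos(p),np.sin(p),0],[0,0,-1]])
dl=100*(np.array([x,y,z])-s['position'])
print('t',s['clock'],'pos',s['position'].round(4),'phi',cur.round(1),'gap',round(s['finger_gap'],4),'F',s['wrist_force'].round(1),'q6',s['joint_positions'][5].round(2))
print('rz',(-d).round(1),'shift after turn',(Rt.T@dl).round(2),'shift now',(R.T@dl).round(2))
E
python3 - <<'E'
from h import *
c=dict(np.load('pics/side0.npz')); im=cv2.resize(cv2.imread('pics/side0.png')[120:390,190:330],None,fx=4,fy=4,interpolation=cv2.INTER_CUBIC)
im=cv2.imread('pics/side0.png'); im=cv2.resize(im[100:400,190:330],None,fx=2,fy=2,interpolation=cv2.INTER_CUBIC)
def dr(q,m,col):
    C,S=np.cos(q[2]),np.sin(q[2])
    P=[proj(c,(q[0]+C*a-S*b,q[1]+S*a+C*b,z)) for a,b,z in m]
    cv2.polylines(im,[np.array([((u-190)*2,(v-100)*2) for u,v in P]).round().astype(int)],True,col,1)
for q in [(.5678,.2946,.2221),(.595,.0941,.1999),(.4994,-.1138,.0851)]: dr(q,[(56.5e-3,.0625,.05),(56.5e-3,-.0625,.05),(-.0575,-.0625,.016),(-.0575,.0625,.016)],(0,0,255))
for q in [(.5693,.3012,.2742),(.5969,.0878,.2356),(.5053,-.1118,.0342)]: dr(q,[(.04,.045,.012),(.04,-.045,.012),(-.04,-.045,.012),(-.04,.045,.012)],(0,255,255))
dr((.4972,-.3296,.1769),[(.058,.063,.008),(.058,-.063,.008),(-.058,-.063,.008),(-.058,.063,.008)],(0,0,255))
cv2.imwrite('pics/ov.png',im)
E
python3 plan.py .5693 .3012 .035 105.7
```

```text
t 0.1 pos [0.3061 0.6292 0.2273] phi 64.1 gap 0.0912 F [ 0.6 -0.3  0.1] q6 -0.03
rz -41.6 shift after turn [ 16.46 -38.69  19.23] shift now [-38.02 -17.96  19.25]
```

View pics/ov.png

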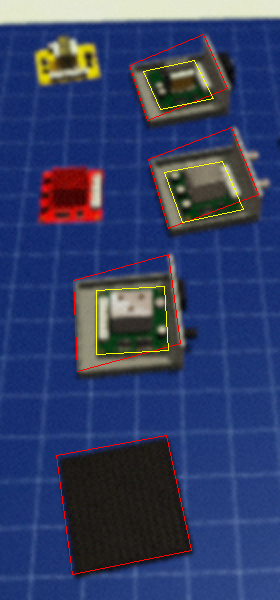

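Request:
{"fn": "drive_tool", "kwargs": {"rows": [[[1, 0, 0, 2.5, 0, 0, -10.4], [1, 0, 0, 2.5, 0, 0, -10.4], [1, 0, 0, 2.5, 0, 0, -10.4], [1, 0, 0, 2.5, 0, 0, -10.4], [1, 2.35, -5.5, 0, 0, 0, 0], [1, 2.35, -5.5, 0, 0, 0, 0], [1, 2.35, -5.5, 0, 0, 0, 0], [1, 2.35, -5.5, 0, 0, 0, 0], [1, 2.35, -5.5, 0, 0, 0, 0], [1, 2.35, -5.5, 0, 0, 0, 0]]]}}

```text
clock: 1.35
position: [0.2589, 0.2719, 0.1277]
ee_rot: [[-0.963, -0.27, -0.0], [-0.27, 0.963, -0.0], [0.0, -0.0, -1.0]]
wrist_force: [1.9, -0.6, 0.9]
finger_gap: 0.0914
grip_force: 0.0
```

Request:
{"fn": "drive_tool", "kwargs": {"rows": [[[1, 2.35, -5.5, 0, 0, 0, 0], [1, 0, 0, 0, 0, 0, 0], [1, 0, 0, 0, 0, 0, 0]]]}}

```text
clock: 1.72
position: [0.2523, 0.2147, 0.1282]
ee_rot: [[-0.963, -0.269, 0.001], [-0.269, 0.963, 0.001], [-0.001, 0.0, -1.0]]
wrist_force: [0.4, 0.7, 0.3]
finger_gap: 0.0911
grip_force: 0.0
```

```bash
python3 plan.py .5693 .3012 .035 105.7
```

```text
t 1.725 pos [0.2523 0.2147 0.1282] phi 105.6 gap 0.0911 F [0.4 0.7 0.3] q6 -1.21
rz -0.1 shift after turn [32.86 -0.25  9.32] shift now [-32.85  -0.2    9.35]
```

Request:
{"fn": "drive_tool", "kwargs": {"rows": [[[1, -6, 0, 0, 0, 0, 0], [1, -6, 0, 0, 0, 0, 0], [1, -6, 0, 0, 0, 0, 0], [1, -6, 0, 0, 0, 0, 0], [1, -6, 0, 0, 0, 0, 0], [1, -2.85, -0.2, 0, 0, 0, 0], [1, 0, 0, 0, 0, 0, 0], [1, 0, 0, 0, 0, 0, 0]]]}}

```text
clock: 2.72
position: [0.5676, 0.3017, 0.1272]
ee_rot: [[-0.963, -0.271, -0.001], [-0.271, 0.963, -0.001], [0.001, -0.0, -1.0]]
wrist_force: [-0.3, 0.0, -0.2]
finger_gap: 0.0913
grip_force: 0.0
```

```bash
sed -i 's/\[np.sin(p),np.cos(p),0\],\[-np.cos(p)/[-np.sin(p),np.cos(p),0],[np.cos(p)/' plan.py; python3 plan.py .5693 .3012 .035 105.7; python3 -c "
from h import *
a=snap('side','s1');b=snap('top','t1')
i=cv2.resize(a['color'][100:200,230:363,::-1],(798,600),interpolation=cv2.INTER_CUBIC)
cv2.imwrite('pics/s1c.png',i)"
```

```text
t 2.725 pos [0.5676 0.3017 0.1272] phi 105.7 gap 0.0913 F [-0.3  0.  -0.2] q6 -1.39
rz 0.0 shift after turn [-0.15 -0.09  9.22] shift now [-0.16 -0.09  9.22]
```

View pics/s1c.png

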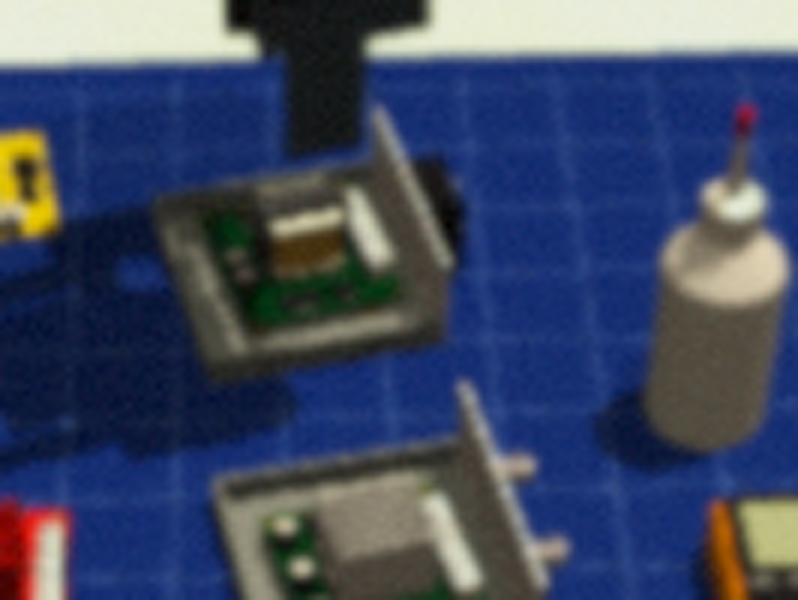

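The picture shows the finger (crop column 325) above the transformer (column ~305), consistent; descend.

Request:
{"fn": "drive_tool", "kwargs": {"rows": [[[1, -0.15, -0.1, 3, 0, 0, 0], [1, 0, 0, 3, 0, 0, 0], [1, 0, 0, 2, 0, 0, 0], [1, 0, 0, 1.2, 0, 0, 0], [1, 0, 0, 0, 0, 0, 0], [0, 0, 0, 0, 0, 0, 0], [0, 0, 0, 0, 0, 0, 0], [0, 0, 0, 0, 0, 0, 0], [0, 0, 0, 0, 0, 0, 0], [0, 0, 0, 0, 0, 0, 0]]], "newtons": 40}}

```text
clock: 4.08
position: [0.5703, 0.3006, 0.036]
ee_rot: [[-0.963, -0.27, 0.0], [-0.27, 0.963, 0.0], [-0.0, 0.0, -1.0]]
wrist_force: [0.4, 0.3, -0.2]
finger_gap: 0.0442
grip_force: 0.0
```

Request:
{"fn": "drive_tool", "kwargs": {"rows": [[[0, 0, 0, 0, 0, 0, 0], [0, 0, 0, 0, 0, 0, 0], [0, 0, 0, 0, 0, 0, 0], [0, 0, 0, 0, 0, 0, 0], [0, 0, 0, -1, 0, 0, 0], [0, 0, 0, -2, 0, 0, 0], [0, 0, 0, -4, 0, 0, 0], [0, 0, 0, -4, 0, 0, 0], [0, 0, 0, 0, 0, 0, 0]]]}}

```text
clock: 5.2
position: [0.5722, 0.3014, 0.1504]
ee_rot: [[-0.963, -0.27, 0.006], [-0.27, 0.963, 0.003], [-0.006, 0.001, -1.0]]
wrist_force: [0.9, 0.2, -2.9]
finger_gap: 0.034
grip_force: 40.0
```

```bash
python3 plan.py .4972 -.3296 .034 100.1
```

```text
t 5.2 pos [0.5722 0.3014 0.1504] phi 105.7 gap 0.034 F [ 0.9  0.2 -2.9] q6 -1.4
rz 5.6 shift after turn [ 18.45 -60.8   11.64] shift now [ 24.32 -58.74  11.43]
```

Request:
{"fn": "drive_tool", "kwargs": {"rows": [[[0, 0, 0, 0, 0, 0, 5.6], [0, 1, -3, 0, 0, 0, 0], [0, 1.6, -5.3, 0, 0, 0, 0], [0, 1.6, -5.3, 0, 0, 0, 0], [0, 1.6, -5.3, 0, 0, 0, 0], [0, 1.6, -5.3, 0, 0, 0, 0], [0, 1.6, -5.3, 0, 0, 0, 0], [0, 1.6, -5.3, 0, 0, 0, 0], [0, 1.6, -5.3, 0, 0, 0, 0], [0, 1.6, -5.3, 0, 0, 0, 0]]]}}

```text
clock: 6.45
position: [0.5128, -0.1722, 0.1458]
ee_rot: [[-0.985, -0.175, -0.0], [-0.175, 0.985, 0.0], [0.0, 0.0, -1.0]]
wrist_force: [1.5, 0.4, -3.2]
finger_gap: 0.0338
grip_force: 40.0
```

Request:
{"fn": "drive_tool", "kwargs": {"rows": [[[0, 1.6, -5.3, 0, 0, 0, 0], [0, 1.6, -5.3, 0, 0, 0, 0], [0, 1.2, -4, 3, 0, 0, 0], [0, 0.3, -0.8, 3, 0, 0, 0], [0, 0, 0, 1.5, 0, 0, 0], [0, 0, 0, 0, 0, 0, 0], [0, 0, 0, 0, 0, 0, 0], [0, 0, 0, 0, 0, 0, 0]]]}}

```text
clock: 7.45
position: [0.495, -0.3303, 0.072]
ee_rot: [[-0.985, -0.175, 0.001], [-0.175, 0.985, -0.001], [-0.001, -0.001, -1.0]]
wrist_force: [0.1, -0.6, -3.0]
finger_gap: 0.0337
grip_force: 40.0
```

```bash
python3 plan.py .4972 -.3296 .034 100.1
```

```text
t 7.45 pos [ 0.495  -0.3303  0.072 ] phi 100.1 gap 0.0337 F [ 0.1 -0.6 -3. ] q6 -2.37
rz -0.0 shift after turn [-0.23  0.03  3.8 ] shift now [-0.22  0.04  3.8 ]
```

Request:
{"fn": "drive_tool", "kwargs": {"rows": [[[0, -0.2, 0, 1.7, 0, 0, 0], [0, 0, 0, 1.2, 0, 0, 0], [0, 0, 0, 0.5, 0, 0, 0], [0, 0, 0, 0.2, 0, 0, 0], [0, 0, 0, 0.2, 0, 0, 0], [0, 0, 0, 0, 0, 0, 0], [0, 0, 0, 0, 0, 0, 0]]]}}

```text
clock: 8.32
position: [0.4963, -0.3301, 0.0339]
ee_rot: [[-0.985, -0.175, -0.0], [-0.175, 0.985, 0.0], [0.0, 0.0, -1.0]]
wrist_force: [-6.1, 3.7, 13.4]
finger_gap: 0.0335
grip_force: 40.0
```

Request:
{"fn": "drive_tool", "kwargs": {"rows": [[[1, 0, 0, 0, 0, 0, 0], [1, 0, 0, 0, 0, 0, 0], [1, 0, 0, 0, 0, 0, 0], [1, 0, 0, -2, 0, 0, 0], [1, 0, 0, -4, 0, 0, 0], [1, 0, 0, -4, 0, 0, 0], [1, 0, 0, 0, 0, 0, 0]]]}}

```text
clock: 9.2
position: [0.498, -0.3313, 0.1372]
ee_rot: [[-0.985, -0.175, 0.005], [-0.175, 0.985, -0.004], [-0.004, -0.004, -1.0]]
wrist_force: [-0.3, 0.2, -0.0]
finger_gap: 0.0913
grip_force: 0.0
```

```bash
python3 plan.py .5969 .0878 .035 103.5; python3 -c "
from h import *
a=snap('side','s2')
i=cv2.resize(a['color'][270:400,200:310,::-1],None,fx=4,fy=4,interpolation=cv2.INTER_CUBIC)
cv2.imwrite('pics/s2c.png',i)"
```

```text
t 9.2 pos [ 0.498  -0.3313  0.1372] phi 100.1 gap 0.0913 F [-0.3  0.2 -0. ] q6 -2.37
rz -3.4 shift after turn [-19.4   38.44  10.22] shift now [-17.02  39.58  10.12]
```

View pics/s2c.png

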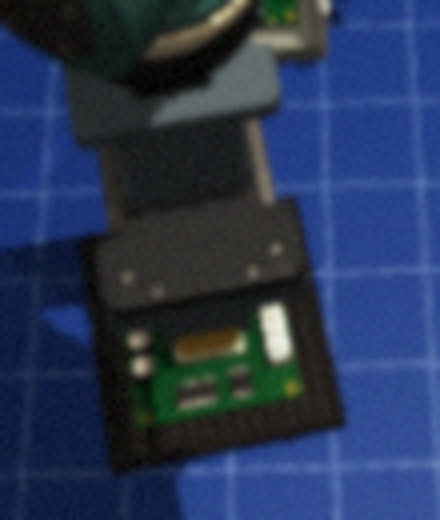

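The power board lies flat and square on the pad (board around (215,370) in the crop). Next, the heat-sink board.

Request:
{"fn": "drive_tool", "kwargs": {"rows": [[[1, 0, 0, 0, 0, 0, -3.4], [1, -2.4, 4.8, 0, 0, 0, 0], [1, -2.4, 4.8, 0, 0, 0, 0], [1, -2.4, 4.8, 0, 0, 0, 0], [1, -2.4, 4.8, 0, 0, 0, 0], [1, -2.4, 4.8, 0, 0, 0, 0], [1, -2.4, 4.8, 0, 0, 0, 0], [1, -2.4, 4.8, 0, 0, 0, 0], [1, -2.6, 4.8, 2, 0, 0, 0], [1, 0, 0, 2, 0, 0, 0]]]}}

```text
clock: 10.5
position: [0.5958, 0.0914, 0.0918]
ee_rot: [[-0.972, -0.236, -0.0], [-0.236, 0.972, 0.0], [0.0, 0.0, -1.0]]
wrist_force: [-1.5, -1.2, -0.6]
finger_gap: 0.0911
grip_force: 0.0
```

Request:
{"fn": "drive_tool", "kwargs": {"rows": [[[1, 0, 0, 0, 0, 0, 0], [1, 0, 0, 0, 0, 0, 0]]]}}

```text
clock: 10.75
position: [0.5954, 0.0875, 0.093]
ee_rot: [[-0.973, -0.232, -0.001], [-0.232, 0.973, -0.0], [0.001, 0.0, -1.0]]
wrist_force: [0.2, 0.1, 1.1]
finger_gap: 0.0913
grip_force: 0.0
```

```bash
python3 plan.py .5969 .0878 .035 103.5
```

```text
t 10.75 pos [0.5954 0.0875 0.093 ] phi 103.4 gap 0.0913 F [0.2 0.1 1.1] q6 -1.7
rz -0.1 shift after turn [-0.15 -0.    5.8 ] shift now [-0.16 -0.    5.8 ]
```

Request:
{"fn": "drive_tool", "kwargs": {"rows": [[[1, -0.15, 0, 3, 0, 0, 0], [1, 0, 0, 2, 0, 0, 0], [1, 0, 0, 0.8, 0, 0, 0], [1, 0, 0, 0, 0, 0, 0], [0, 0, 0, 0, 0, 0, 0], [0, 0, 0, 0, 0, 0, 0], [0, 0, 0, 0, 0, 0, 0], [0, 0, 0, 0, 0, 0, 0], [0, 0, 0, 0, 0, 0, 0], [0, 0, 0, 0, 0, 0, 0]]]}}

```text
clock: 12.0
position: [0.5971, 0.0889, 0.035]
ee_rot: [[-0.973, -0.233, -0.0], [-0.233, 0.973, 0.0], [-0.0, 0.0, -1.0]]
wrist_force: [-1.0, 0.3, 0.8]
finger_gap: 0.0359
grip_force: 40.0
```

Request:
{"fn": "drive_tool", "kwargs": {"rows": [[[0, 0, 0, 0, 0, 0, 0], [0, 0, 0, 0, 0, 0, 0], [0, 0, 0, 0, 0, 0, 0], [0, 0, 0, -1, 0, 0, 0], [0, 0, 0, -2, 0, 0, 0], [0, 0, 0, -4, 0, 0, 0], [0, 0, 0, -4, 0, 0, 0], [0, 0, 0, 0, 0, 0, 0], [0, 0, 0, 0, 0, 0, 0]]]}}

```text
clock: 13.12
position: [0.5968, 0.0888, 0.1451]
ee_rot: [[-0.973, -0.233, 0.0], [-0.233, 0.973, -0.0], [-0.0, -0.0, -1.0]]
wrist_force: [-0.4, 0.6, -2.0]
finger_gap: 0.0356
grip_force: 40.0
```

```bash
python3 plan.py .5678 .2946 .035 102.7
```

```text
t 13.125 pos [0.5968 0.0888 0.1451] phi 103.5 gap 0.0356 F [-0.4  0.6 -2. ] q6 -1.7
rz 0.8 shift after turn [-1.7  20.71 11.01] shift now [-1.97 20.69 11.01]
```

Request:
{"fn": "drive_tool", "kwargs": {"rows": [[[0, 0, 0, 0, 0, 0, 0.8], [0, -0.2, 2, 0, 0, 0, 0], [0, -0.4, 5, 0, 0, 0, 0], [0, -0.4, 5, 0, 0, 0, 0], [0, -0.4, 5, 0, 0, 0, 0], [0, -0.3, 3.7, 0, 0, 0, 0], [0, 0, 0, 3, 0, 0, 0], [0, 0, 0, 3, 0, 0, 0], [0, 0, 0, 0, 0, 0, 0], [0, 0, 0, 0, 0, 0, 0]]]}}

```text
clock: 14.38
position: [0.5684, 0.2951, 0.0856]
ee_rot: [[-0.976, -0.219, 0.0], [-0.219, 0.976, 0.0], [-0.0, 0.0, -1.0]]
wrist_force: [0.1, -1.0, -0.4]
finger_gap: 0.0357
grip_force: 40.0
```

```bash
python3 plan.py .5678 .2946 .035 102.7
```

```text
t 14.375 pos [0.5684 0.2951 0.0856] phi 102.7 gap 0.0357 F [ 0.1 -1.  -0.4] q6 -1.35
rz -0.0 shift after turn [ 0.07 -0.03  5.06] shift now [ 0.07 -0.04  5.06]
```

Request:
{"fn": "drive_tool", "kwargs": {"rows": [[[0, 0.05, 0, 2, 0, 0, 0], [0, 0, 0, 1.7, 0, 0, 0], [0, 0, 0, 0.8, 0, 0, 0], [0, 0, 0, 0.3, 0, 0, 0], [0, 0, 0, 0.2, 0, 0, 0], [0, 0, 0, 0.1, 0, 0, 0], [0, 0, 0, 0, 0, 0, 0], [0, 0, 0, 0, 0, 0, 0]]]}}

```text
clock: 15.38
position: [0.568, 0.2945, 0.0349]
ee_rot: [[-0.976, -0.219, 0.0], [-0.219, 0.976, 0.0], [-0.0, 0.0, -1.0]]
wrist_force: [-4.5, -1.7, 8.6]
finger_gap: 0.0358
grip_force: 40.0
```

Request:
{"fn": "drive_tool", "kwargs": {"rows": [[[1, 0, 0, 0, 0, 0, 0], [1, 0, 0, 0, 0, 0, 0], [1, 0, 0, 0, 0, 0, 0], [1, 0, 0, -2, 0, 0, 0], [1, 0, 0, -4, 0, 0, 0], [1, 0, 0, -4, 0, 0, 0], [1, 0, 0, 0, 0, 0, 0], [1, 0, 0, 0, 0, 0, 0]]]}}

```text
clock: 16.38
position: [0.5677, 0.2944, 0.1344]
ee_rot: [[-0.976, -0.219, 0.0], [-0.219, 0.976, 0.0], [-0.0, 0.0, -1.0]]
wrist_force: [0.0, 0.1, -0.6]
finger_gap: 0.0909
grip_force: 0.0
```

```bash
python3 plan.py .5053 -.1118 .035 92
```

```text
t 16.375 pos [0.5677 0.2944 0.1344] phi 102.7 gap 0.0909 F [ 0.   0.1 -0.6] q6 -1.35
rz 10.7 shift after turn [  7.66 -40.38   9.94] shift now [ 14.99 -38.27   9.93]
```

Request:
{"fn": "drive_tool", "kwargs": {"rows": [[[1, 0, 0, 0, 0, 0, 10.7], [1, 1, -5.05, 0, 0, 0, 0], [1, 1, -5.05, 0, 0, 0, 0], [1, 1, -5.05, 0, 0, 0, 0], [1, 1, -5.05, 0, 0, 0, 0], [1, 1, -5.05, 0, 0, 0, 0], [1, 1, -5.05, 0, 0, 0, 0], [1, 1, -5.05, 0, 0, 0, 0], [1, 0.7, -5.05, 2, 0, 0, 0], [1, 0, 0, 2, 0, 0, 0]]]}}

```text
clock: 17.62
position: [0.5038, -0.1145, 0.0929]
ee_rot: [[-1.0, -0.031, -0.001], [-0.031, 1.0, 0.0], [0.001, 0.0, -1.0]]
wrist_force: [1.1, 1.2, -0.2]
finger_gap: 0.0913
grip_force: 0.0
```

Request:
{"fn": "drive_tool", "kwargs": {"rows": [[[1, 0, 0, 0, 0, 0, 0], [1, 0, 0, 0, 0, 0, 0]]]}}

```text
clock: 17.88
position: [0.5047, -0.1115, 0.0941]
ee_rot: [[-0.999, -0.035, -0.001], [-0.035, 0.999, 0.0], [0.0, 0.0, -1.0]]
wrist_force: [-0.6, -0.0, 0.1]
finger_gap: 0.0911
grip_force: 0.0
```

```bash
python3 plan.py .5053 -.1118 .035 92
```

```text
t 17.875 pos [ 0.5047 -0.1115  0.0941] phi 92.0 gap 0.0911 F [-0.6 -0.   0.1] q6 -1.87
rz -0.0 shift after turn [-0.06 -0.03  5.91] shift now [-0.07 -0.03  5.91]
```

Request:
{"fn": "drive_tool", "kwargs": {"rows": [[[1, -0.05, 0, 3, 0, 0, 0], [1, 0, 0, 2, 0, 0, 0], [1, 0, 0, 0.9, 0, 0, 0], [1, 0, 0, 0, 0, 0, 0], [0, 0, 0, 0, 0, 0, 0], [0, 0, 0, 0, 0, 0, 0], [0, 0, 0, 0, 0, 0, 0], [0, 0, 0, 0, 0, 0, 0], [0, 0, 0, 0, 0, 0, 0], [0, 0, 0, 0, 0, 0, 0]]]}}

```text
clock: 19.12
position: [0.5051, -0.1119, 0.0349]
ee_rot: [[-0.999, -0.034, -0.0], [-0.034, 0.999, 0.0], [0.0, 0.0, -1.0]]
wrist_force: [-0.6, 0.9, -0.1]
finger_gap: 0.0343
grip_force: 0.4
```

Request:
{"fn": "drive_tool", "kwargs": {"rows": [[[0, 0, 0, 0, 0, 0, 0], [0, 0, 0, 0, 0, 0, 0], [0, 0, 0, 0, 0, 0, 0], [0, 0, 0, -1, 0, 0, 0], [0, 0, 0, -2, 0, 0, 0], [0, 0, 0, -4, 0, 0, 0], [0, 0, 0, -4, 0, 0, 0], [0, 0, 0, 0, 0, 0, 0], [0, 0, 0, 0, 0, 0, 0]]]}}

```text
clock: 20.25
position: [0.5048, -0.1119, 0.1448]
ee_rot: [[-0.999, -0.034, -0.0], [-0.034, 0.999, -0.0], [0.0, -0.0, -1.0]]
wrist_force: [-0.3, 0.3, -1.9]
finger_gap: 0.034
grip_force: 40.0
```

```bash
python3 plan.py .595 .0941 .035 -78.5
```

```text
t 20.25 pos [ 0.5048 -0.1119  0.1448] phi 92.0 gap 0.034 F [-0.3  0.3 -1.9] q6 -1.87
rz 170.5 shift after turn [ 12.94 -18.38  10.98] shift now [-9.72 20.28 10.98]
```

Request:
{"fn": "drive_tool", "kwargs": {"rows": [[[0, 0, 0, 0, 0, 0, 10.5], [0, 0, 0, 0, 0, 0, 10.5], [0, 0, 0, 0, 0, 0, 10.5], [0, 0, 0, 0, 0, 0, 10.5], [0, 0, 0, 0, 0, 0, 10.5], [0, 0, 0, 0, 0, 0, 10.5], [0, 0, 0, 0, 0, 0, 10.5], [0, 0, 0, 0, 0, 0, 10.5], [0, 0, 0, 0, 0, 0, 10.5], [0, 0, 0, 0, 0, 0, 10.5]]]}}

```text
clock: 21.5
position: [0.5043, -0.1117, 0.1435]
ee_rot: [[0.232, 0.973, -0.002], [0.973, -0.232, 0.001], [0.0, -0.003, -1.0]]
wrist_force: [0.3, -0.2, -1.1]
finger_gap: 0.0337
grip_force: 40.0
```

Request:
{"fn": "drive_tool", "kwargs": {"rows": [[[0, 0, 0, 0, 0, 0, 10.5], [0, 0, 0, 0, 0, 0, 10.5], [0, 0, 0, 0, 0, 0, 10.5], [0, 0, 0, 0, 0, 0, 10.5], [0, 0, 0, 0, 0, 0, 10.5], [0, 0, 0, 0, 0, 0, 10.5], [0, 0, 0, 0, 0, 0, 2.5], [0, 0, 0, 0, 0, 0, 0], [0, 0, 0, 0, 0, 0, 0]]]}}

```text
clock: 22.62
position: [0.5048, -0.1118, 0.1443]
ee_rot: [[0.98, 0.2, -0.001], [0.2, -0.98, 0.0], [-0.001, -0.0, -1.0]]
wrist_force: [0.6, 0.9, -1.1]
finger_gap: 0.0338
grip_force: 40.0
```

```bash
python3 plan.py .595 .0941 .035 -78.5
```

```text
t 22.625 pos [ 0.5048 -0.1118  0.1443] phi -78.5 gap 0.0338 F [ 0.6  0.9 -1.1] q6 1.11
rz 0.0 shift after turn [ 12.95 -18.38  10.93] shift now [ 12.97 -18.37  10.92]
```

Request:
{"fn": "drive_tool", "kwargs": {"rows": [[[0, 1.5, -2, 0, 0, 0, 0], [0, 3, -4.2, 0, 0, 0, 0], [0, 3, -4.2, 0, 0, 0, 0], [0, 3, -4.2, 0, 0, 0, 0], [0, 2.4, -3.8, 0, 0, 0, 0], [0, 0, 0, 3, 0, 0, 0], [0, 0, 0, 3, 0, 0, 0], [0, 0, 0, 0, 0, 0, 0], [0, 0, 0, 0, 0, 0, 0]]]}}

```text
clock: 23.75
position: [0.5955, 0.094, 0.0857]
ee_rot: [[0.98, 0.199, 0.001], [0.199, -0.98, 0.0], [0.001, 0.0, -1.0]]
wrist_force: [-0.2, -0.2, -0.6]
finger_gap: 0.0337
grip_force: 40.0
```

```bash
python3 plan.py .595 .0941 .035 -78.5
```

```text
t 23.75 pos [0.5955 0.094  0.0857] phi -78.5 gap 0.0337 F [-0.2 -0.2 -0.6] q6 1.49
rz -0.0 shift after turn [-0.05 -0.02  5.07] shift now [-0.05 -0.02  5.07]
```

Request:
{"fn": "drive_tool", "kwargs": {"rows": [[[0, -0.05, 0, 2, 0, 0, 0], [0, 0, 0, 1.7, 0, 0, 0], [0, 0, 0, 0.8, 0, 0, 0], [0, 0, 0, 0.3, 0, 0, 0], [0, 0, 0, 0.2, 0, 0, 0], [0, 0, 0, 0.1, 0, 0, 0], [0, 0, 0, 0, 0, 0, 0], [0, 0, 0, 0, 0, 0, 0]]]}}

```text
clock: 24.75
position: [0.5947, 0.094, 0.0349]
ee_rot: [[0.98, 0.199, 0.0], [0.199, -0.98, 0.0], [0.0, 0.0, -1.0]]
wrist_force: [-5.0, -1.2, 9.9]
finger_gap: 0.0336
grip_force: 40.0
```

Request:
{"fn": "drive_tool", "kwargs": {"rows": [[[1, 0, 0, 0, 0, 0, 0], [1, 0, 0, 0, 0, 0, 0], [1, 0, 0, 0, 0, 0, 0], [1, 0, 0, -2, 0, 0, 0], [1, 0, 0, -4, 0, 0, 0], [1, 0, 0, -4, 0, 0, 0], [1, 0, 0, 0, 0, 0, 0], [1, 0, 0, 0, 0, 0, 0]]]}}

```text
clock: 25.75
position: [0.5944, 0.0939, 0.1343]
ee_rot: [[0.98, 0.199, 0.0], [0.199, -0.98, 0.0], [0.0, 0.0, -1.0]]
wrist_force: [-1.0, -0.8, -0.4]
finger_gap: 0.0913
grip_force: 0.0
```

```bash
python3 plan.py .4963 -.3301 .034 -79.9
```

```text
t 25.75 pos [0.5944 0.0939 0.1343] phi -78.5 gap 0.0913 F [-1.  -0.8 -0.4] q6 1.49
rz 1.4 shift after turn [-17.09  40.02  10.03] shift now [-18.04  39.61  10.02]
```

Request:
{"fn": "drive_tool", "kwargs": {"rows": [[[1, 0, 0, 0, 0, 0, 1.4], [1, -2.1, 5, 0, 0, 0, 0], [1, -2.1, 5, 0, 0, 0, 0], [1, -2.1, 5, 0, 0, 0, 0], [1, -2.1, 5, 0, 0, 0, 0], [1, -2.1, 5, 0, 0, 0, 0], [1, -2.1, 5, 0, 0, 0, 0], [1, -2.1, 5, 0, 0, 0, 0], [1, -2.4, 5, 0, 0, 0, 0], [1, 0, 0, 2, 0, 0, 0]]]}}

```text
clock: 27.0
position: [0.4956, -0.3331, 0.1139]
ee_rot: [[0.985, 0.17, 0.001], [0.17, -0.985, -0.001], [0.001, 0.001, -1.0]]
wrist_force: [0.4, -0.1, -0.3]
finger_gap: 0.0915
grip_force: 0.0
```

Request:
{"fn": "drive_tool", "kwargs": {"rows": [[[1, 0, 0, 2, 0, 0, 0], [1, 0, 0, 0, 0, 0, 0], [1, 0, 0, 0, 0, 0, 0]]]}}

```text
clock: 27.38
position: [0.4964, -0.3289, 0.0938]
ee_rot: [[0.984, 0.176, -0.0], [0.176, -0.984, 0.0], [-0.0, -0.0, -1.0]]
wrist_force: [0.1, 0.1, 1.0]
finger_gap: 0.0912
grip_force: 0.0
```

```bash
python3 plan.py .4963 -.3301 .034 -79.9
```

```text
t 27.375 pos [ 0.4964 -0.3289  0.0938] phi -79.9 gap 0.0912 F [0.1 0.1 1. ] q6 0.77
rz 0.0 shift after turn [-0.03  0.12  5.98] shift now [-0.03  0.12  5.98]
```

Request:
{"fn": "drive_tool", "kwargs": {"rows": [[[1, 0, 0.1, 3, 0, 0, 0], [1, 0, 0, 2, 0, 0, 0], [1, 0, 0, 0.9, 0, 0, 0], [1, 0, 0, 0, 0, 0, 0], [0, 0, 0, 0, 0, 0, 0], [0, 0, 0, 0, 0, 0, 0], [0, 0, 0, 0, 0, 0, 0], [0, 0, 0, 0, 0, 0, 0], [0, 0, 0, 0, 0, 0, 0], [0, 0, 0, 0, 0, 0, 0]]]}}

```text
clock: 28.62
position: [0.4961, -0.3307, 0.0349]
ee_rot: [[0.985, 0.175, -0.0], [0.175, -0.985, 0.0], [-0.0, -0.0, -1.0]]
wrist_force: [-0.3, 2.4, 1.0]
finger_gap: 0.0341
grip_force: 1.2
```

Request:
{"fn": "drive_tool", "kwargs": {"rows": [[[0, 0, 0, 0, 0, 0, 0], [0, 0, 0, 0, 0, 0, 0], [0, 0, 0, 0, 0, 0, 0], [0, 0, 0, -1, 0, 0, 0], [0, 0, 0, -2, 0, 0, 0], [0, 0, 0, -4, 0, 0, 0], [0, 0, 0, -4, 0, 0, 0], [0, 0, 0, 0, 0, 0, 0], [0, 0, 0, 0, 0, 0, 0]]]}}

```text
clock: 29.75
position: [0.4959, -0.3306, 0.1451]
ee_rot: [[0.985, 0.175, 0.0], [0.175, -0.985, -0.0], [0.0, 0.0, -1.0]]
wrist_force: [-0.2, 0.0, -3.2]
finger_gap: 0.0337
grip_force: 40.0
```

```bash
python3 plan.py .4994 -.1138 .036 -85.1
```

```text
t 29.75 pos [ 0.4959 -0.3306  0.1451] phi -79.9 gap 0.0337 F [-0.2  0.  -3.2] q6 0.77
rz 5.2 shift after turn [  2.2  -21.57  10.91] shift now [  4.13 -21.29  10.91]
```

Request:
{"fn": "drive_tool", "kwargs": {"rows": [[[0, 0, 0, 0, 0, 0, 5.2], [0, 0.2, -2, 0, 0, 0, 0], [0, 0.5, -5, 0, 0, 0, 0], [0, 0.5, -5, 0, 0, 0, 0], [0, 0.5, -5, 0, 0, 0, 0], [0, 0.5, -4.6, 0, 0, 0, 0], [0, 0, 0, 3, 0, 0, 0], [0, 0, 0, 3, 0, 0, 0], [0, 0, 0, 0, 0, 0, 0], [0, 0, 0, 0, 0, 0, 0]]]}}

```text
clock: 31.0
position: [0.4998, -0.1134, 0.0854]
ee_rot: [[0.996, 0.086, -0.0], [0.086, -0.996, 0.0], [-0.0, -0.0, -1.0]]
wrist_force: [-1.2, -1.1, -2.8]
finger_gap: 0.0335
grip_force: 40.0
```

```bash
python3 plan.py .4994 -.1138 .037 -85.1
```

```text
t 31.0 pos [ 0.4998 -0.1134  0.0854] phi -85.1 gap 0.0335 F [-1.2 -1.1 -2.8] q6 1.22
rz 0.0 shift after turn [-0.05  0.04  4.84] shift now [-0.05  0.04  4.84]
```

Request:
{"fn": "drive_tool", "kwargs": {"rows": [[[0, -0.05, 0, 2, 0, 0, 0], [0, 0, 0, 1.7, 0, 0, 0], [0, 0, 0, 0.7, 0, 0, 0], [0, 0, 0, 0.2, 0, 0, 0], [0, 0, 0, 0.2, 0, 0, 0], [0, 0, 0, 0.1, 0, 0, 0], [0, 0, 0, 0, 0, 0, 0], [0, 0, 0, 0, 0, 0, 0]]]}}

```text
clock: 32.0
position: [0.4997, -0.1138, 0.0369]
ee_rot: [[0.996, 0.085, 0.0], [0.085, -0.996, -0.0], [0.0, 0.0, -1.0]]
wrist_force: [-4.3, 0.8, 12.1]
finger_gap: 0.0338
grip_force: 40.0
```

Contact; release, rise and move toward the base side so the cameras see everything.

Request:
{"fn": "drive_tool", "kwargs": {"rows": [[[1, 0, 0, 0, 0, 0, 0], [1, 0, 0, 0, 0, 0, 0], [1, 0, 0, 0, 0, 0, 0], [1, 0, 0, -2, 0, 0, 0], [1, 0, 0, -4, 0, 0, 0], [1, 0, 0, -5, 0, 0, 0], [1, 0, 4, -2, 0, 0, 0], [1, 0, 6, 0, 0, 0, 0], [1, 0, 6, 0, 0, 0, 0], [1, 0, 6, 0, 0, 0, 0]]]}}

```text
clock: 33.25
position: [0.5179, -0.3349, 0.1661]
ee_rot: [[0.996, 0.085, 0.0], [0.085, -0.996, -0.0], [0.0, 0.0, -1.0]]
wrist_force: [0.7, 0.7, -0.6]
finger_gap: 0.091
grip_force: 0.0
```

Request:
{"fn": "drive_tool", "kwargs": {"rows": [[[1, 0, 6, 0, 0, 0, 0], [1, 0, 6, 0, 0, 0, 0], [1, 0, 6, 0, 0, 0, 0], [1, 0, 0, 0, 0, 0, 0], [1, 0, 0, 0, 0, 0, 0]]]}}

```text
clock: 33.88
position: [0.5328, -0.5118, 0.1653]
ee_rot: [[0.996, 0.084, -0.001], [0.084, -0.996, 0.001], [-0.001, -0.001, -1.0]]
wrist_force: [0.6, -0.1, 0.0]
finger_gap: 0.0909
grip_force: 0.0
```

Run:
```python
from h import *
c=snap('top','t9'); snap('side','s9'); print(sensors.read_state()['position'])
r=c['color'][172:272,157:365,::-1]
cv2.imwrite('pics/t9c.png',cv2.resize(r,None,fx=3.8,fy=3.8,interpolation=cv2.INTER_CUBIC))
a=dict(np.load('pics/top0.npz'))['color']; d=np.abs(c['color'].astype(int)-a).max(2)
print('bystander change px', (d[120:162,200:310]>50).sum(), (d[140:170,345:425]>50).sum())
```

```text
[ 0.5331597  -0.511103    0.16575991]
bystander change px 0 0
```

View pics/t9c.png

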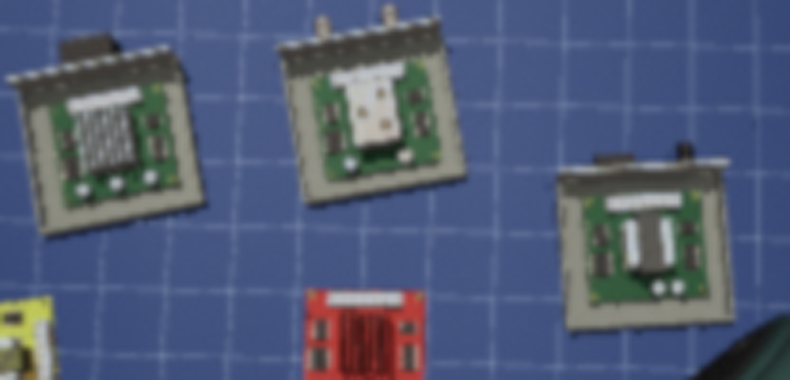

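All three boards lie square in their own cases with the strips at the panels: fan at crop (118,145), coax at (378,118) and mains at (648,245). They are within about 5 mm of centre, and the bystanders haven't moved.

```bash
python3 -c "
from station import order
print(order.hand_in())"
```

```text
the job is handed in; nothing more can be done
None
```

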